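Lock the project case with its disc-guarded bolt

TASK

Lock the wooden project case using only pushes of the fingertips: push the slotted yellow disc round by its black pegs until its slot lines up with the sliding wooden bolt, then push the bolt by its red tab through the disc until its nose is fully home against the end of the keeper on the other side. Do not pick up or lift anything, leave the puzzle pieces, glue bottle and cup where they are, and finish clear of everything.

Things in the scene. Friction and masses are not known exactly. Their poses are not given: they have to be found in the camera images.
- case: Low plywood case, 190 (x) x 370 (y) x 60 mm high, fixed; origin at the centre of its underside, so its lid's top is 60 mm above. On the lid along the line x = 0, by growing y: bolt guide, yellow disc (centre at y = 60 mm), keeper. The bolt slides in +y of the case. Only the disc's pegs, the bolt's tab and the standing puzzle piece rise more than 37 mm above the lid.
- guide_mouth (a point): Middle of the front end of the dark wood bolt guide, at its top, 35.5 mm above the lid. The guide is 47 mm wide and runs 186 mm back (-y) from here; the neck of the bolt's tab runs in a 15 mm wide groove along its top. Axes as the case.
- keeper_end (a point): Inner face of the end wall of the dark wood keeper, on the bolt's centre line, 17 mm above the lid: where the bolt's nose stops when home. Axes as the case. The keeper is 50 mm wide, reaches from 27 mm before this point to 14 mm behind it; its top is 37 mm above the lid.
- disc (a joint): Angle (rad) of the slotted disc about its upright axis, positive counterclockwise from above. The slot lines up with the bolt at 0 and equally well at pi; it starts between 0.7 and 2.44. It turns freely both ways without stops near there, with friction of about 0.05 N m (some 2 N at a peg), and stays where left.
- disc_center (a point): Centre of the yellow disc's top, 30 mm above the lid. The disc is 80 mm in diameter, cut across its full diameter by a 28 mm wide slot with black floor that runs along this frame's y axis; at joint 0 the axes are the case's.
- disc_peg_a (a point): Centre of the top of black peg a, 27 mm from the disc's axis along the disc's +x (square to the slot). Peg: 12 mm diameter, stands 38 mm above the disc's top, its top 68 mm above the lid.
- disc_peg_b (a point): Centre of the top of black peg b, the same as peg a on the disc's -x side.
- bolt: Light wood bar with a half-round nose, 24 (x) x 150 (y) x 22 mm, loose in the guide under its lips, about 0.12 kg, 2 mm to spare each side in the disc's slot; slides with a push of about 1 to 2 N. Origin at the centre of its underside (6 mm above the lid), y axis pointing along the bar to its nose. It starts with its nose 7 to 40 mm short of the disc.
- bolt_nose (a point): Foremost point of the bolt's nose, 75 mm ahead (+y) of the bolt's origin, at mid height of the bar. Home when it meets keeper_end.
- bolt_tab (a point): Centre of the bolt's red push tab, a block 34 (x) x 14 (y) x 28 mm above the guide, 67 mm behind the bolt's origin; from 40 to 68 mm above the lid. Push its rear (-y) face.
- burr_standing: Light wood notched puzzle piece standing on end on the lid, 22 x 22 x 80 mm, origin at its underside; to be left alone.
- burr_lying: Light wood notched puzzle piece lying on the table beyond the case, 80 mm long, 22 mm square; origin under its middle; to be left alone.
- glue: White glue bottle with orange cap, 44 mm diameter, 110 mm high, on the table; origin at its underside; to be left alone.
- dowel_cup: Blue plastic cup, 70 mm wide, 70 mm high, on the table; origin at its underside; to be left alone.
There are look-alikes about, which are no part of the job. What is shaped like the bolt but purple is not meant.

How it is judged:
On the way, in this order (a step that is already met when the one before it is completed fails the run):
1. the disc's slot is lined up with the bolt (within 0.12 rad) (angle between the y axis of disc_center and the y axis of case, either way round below 0.12 rad), for 0.2 s.
2. the bolt is pushed through the disc, its nose within 5 mm of the keeper's end (y of bolt_nose in the frame of case above 0.125 m), for 0.2 s.
At the end, for the whole second after the job is handed in: The bolt lies through the disc's slot at rest in the keeper, its nose within 5 mm of the end wall; the slot is within 0.12 rad of the bolt's line (y of bolt_nose in the frame of case above 0.125 m and angle between the y axis of disc_center and the y axis of case, either way round below 0.12 rad and z of bolt_nose in the frame of case below 0.085 m and linear speed of bolt below 0.01 m/s); the robot touches nothing.
It fails at once if burr_standing was moved more than 12 mm or tipped (distance of burr_standing from where it was at the start of the episode above 0.012 m or angle between burr_standing's own z axis and vertical above 0.3 rad).
It fails at once if burr_lying was moved more than 12 mm or tipped (distance of burr_lying from where it was at the start of the episode above 0.012 m or angle between burr_lying's own z axis and vertical above 0.3 rad).
It fails at once if glue was moved more than 12 mm or tipped (distance of glue from where it was at the start of the episode above 0.012 m or angle between glue's own z axis and vertical above 0.3 rad).
It fails at once if dowel_cup was moved more than 12 mm or tipped (distance of dowel_cup from where it was at the start of the episode above 0.012 m or angle between dowel_cup's own z axis and vertical above 0.3 rad).
It fails at once if the bolt was lifted out of its guide (z of bolt in the frame of case above 0.076 m).
It also fails if it takes over 54 s, if anything falls off the work surface, if the arm or the gripper's body presses on something with over 40 N, if the wrist force passes 120 N, or if a joint passes its speed limit or range.

ROBOT

A 7-joint arm with a two-finger parallel gripper is mounted at the origin on the work surface. World frame = base frame: x ahead of the robot, y to its left, z up, the work surface at z = 0. Lengths are in m, angles in rad, forces in N, time in s.
With the tool pointing down it reaches from about 0.425 to 0.925 m from the base axis. Payload 6.8 kg.
Tool frame: the origin (TCP) lies midway between the tips of the shut fingers; the grasp point (between the pads) lies 19 mm behind it; z points along the fingers, y is the line along which they close (so a half turn about z gives the same grasp; the last joint's range is limited). The gripper opens to 85 mm and grips with 20 to 120 N. Pads are 22 mm wide; open, the fingers measure 114 mm over their backs; the gripper's body (76 mm by 85 mm) begins 54 mm behind the grasp point. The pads swing forward as they close: fully open they stand 13 mm farther back than shut.
Start: joints at [1.147, 0.477, 0.022, 1.555, -0.011, 1.109, -0.083], TCP at [0.21, -0.642, 0.231] pointing down, gripper open.
Joint ranges: [-2.96, 2.96], [-0.34, 2.1], [-1.41, 1.46], [0.24, 2.44], [-1.37, 4.51], [0.17, 1.92], [-2.96, 2.96]. Speed limits (rad/s): [2.39, 2.39, 3.14, 3.14, 3.14, 3.14, 3.14].

INTERFACE

Orientations are given as a unit quaternion [w, x, y, z].
In Python, from station import * gives the robot as it stands.
- The arm moves only by the shell command python3 -m creep 'ROWS' [FORCE]. ROWS is JSON, a list of rows, each a list of 7 numbers: the gripper command: -1 is shut, 1 is fully open, values between are in proportion, then the shift along the world's x, y, z in mm, then the turn, a rotation vector about the world's x, y, z in rad. A call has 1 to 5 rows; each row shifts and turns the commanded pose from where the row before left it; what a row does not reach is not made up. A row lasts 1/8 s, in which the tool goes at most 62.5 mm and 10.7 degrees, less where a joint would pass 70% of its speed; a pose out of reach is approached as far as the arm can. A call is refused whole if a number of a shift passes 62.5 or a number of a turn 0.188, either way. A call with a gripper value outside its range is refused whole. The fingers move at their own pace and stop on an object; FORCE is the grip in N (left out, the last holds). Time passes only in rows, so rows that do not move let the fingers close. It gives the time, the measured TCP pose, the force, the opening and the grip force at its end, in the units of the state.
- get_obs(): the state, without advancing time (a new reading comes with each control period).
- read_camera(name): name is "side" or "top"; returns (picture, depth): 400x640x3 uint8, red, green, blue; 400x640 float32, m along the optical axis (not along the pixel's ray), 0 where there is no reading.
- camera_params(name): a dict with "intrinsics" (3x3 intrinsics, pixels), "cam_to_world" (4x4, takes a point from camera to world coordinates). Camera axes: x right, y up, looking along -z (the intrinsics and any distortion apply to the point x, -y, -z); pixel columns grow to the right and rows downward; lengths in m; the calibration is good to about 2 mm. A picture is of the moment at which its call begins. camera_params takes no time and is no camera call.
- hand_in(): hands the job in; it is judged then, once.
The state is a dict: "t": time; "q": joint angles; "joint_vel": joint speeds; "joint_torque": joint torques, N m; "eef_pos": TCP position; "tool_rot": TCP orientation; "contact_force": force on the tool from outside, world axes, zero at the start; "torque": the same for the moment, N m; "gripper_width": opening from 0.0 (shut) to 1.0 (fully open); "grasp_force": force on a finger pad.
Only numpy, scipy, OpenCV 4.12 (cv2) and the standard library are available. Lean on these libraries where they do the work, as an engineer would, in place of code of your own. Each camera call takes 0.05 s, during which the arm holds its last target. There are 200 camera calls.

## Working session

There is one attempt and no reset: what is moved stays moved. The work goes in short steps, Python scripts to look and compute and a shell command to move; the robot and the scene stay as the last step left them, time stands still between calls to the robot, and variables do not carry over. Pictures are saved under pics/ and viewed, at most 10 in all, crops included, and the job is handed in when it is done.

```bash
mkdir -p pics; ls; cat > h.py <<'E'
from station import *
import numpy as np, cv2
def snap(n):
    im,d=read_camera(n); np.savez(f'{n}.npz',im=im,d=d); return im,d
def cloud(n,d):
    p=camera_params(n);K=p['intrinsics'];T=np.array(p['cam_to_world'])
    v,u=np.mgrid[0:d.shape[0],0:d.shape[1]]
    P=np.stack([(u-K[0][2])/K[0][0]*d,-(v-K[1][2])/K[1][1]*d,-d],-1)
    return P@T[:3,:3].T+T[:3,3]
E
python3 - <<'E'
from h import *
for n in('top','side'):
    im,d=snap(n);cv2.imwrite(f'pics/{n}0.png',im[:,:,::-1])
    p=camera_params(n);print(p.keys(),p['intrinsics'],p['cam_to_world'],(d>0).mean())
print(get_obs())
E
```

```text
pics
dict_keys(['intrinsics', 'cam_to_world']) [[375.29515114   0.         316.96384843]
 [  0.         375.29515114 197.68709817]
 [  0.           0.           1.        ]] [[ 0.08515467  0.97240475 -0.21720427  0.35304801]
 [-0.99635265  0.08190555 -0.02393476 -0.00379735]
 [-0.00548404  0.2184502   0.97583269  1.02517872]
 [ 0.          0.          0.          1.        ]] 0.99604296875
dict_keys(['intrinsics', 'cam_to_world']) [[393.67231822   0.         317.41965167]
 [  0.         393.67231822 201.16430112]
 [  0.           0.           1.        ]] [[-0.98249681  0.13575633 -0.12755487  0.45489506]
 [-0.18586    -0.76033455  0.62237242  0.61963185]
 [-0.01249337  0.63518626  0.77225794  0.84955734]
 [ 0.          0.          0.          1.        ]] 0.99595703125
{'t': 0.1, 'q': array([ 1.14689284,  0.47774473,  0.02233094,  1.55634976, -0.0114944 ,
        1.10932313, -0.0831057 ]), 'joint_vel': array([-2.00566062e-03, -2.08956711e-03, -1.36948975e-03, -3.52260894e-04,
        5.51320342e-04, -5.30902680e-05,  1.77806798e-04]), 'joint_torque': array([ 5.70966076e-03, -5.97758675e+01,  1.61370344e+00, -2.81955743e+01,
        1.27758514e-02,  4.98038411e-03, -1.64829814e-06]), 'eef_pos': array([ 0.20946717, -0.64110509,  0.23040562]), 'tool_rot': array([-8.25889640e-04,  9.87556902e-01,  1.57259805e-01, -1.94397230e-04]), 'contact_force': array([ 0.40357816, -0.63430039,  0.04793386]), 'torque': array([-0.01814615, -0.03060055,  0.0178822 ]), 'grasp_force': 0.0, 'gripper_width': 0.997657923722646}
```

View pics/top0.png

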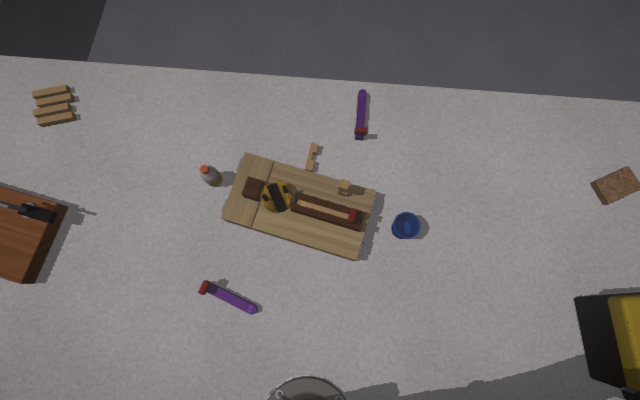

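View pics/side0.png

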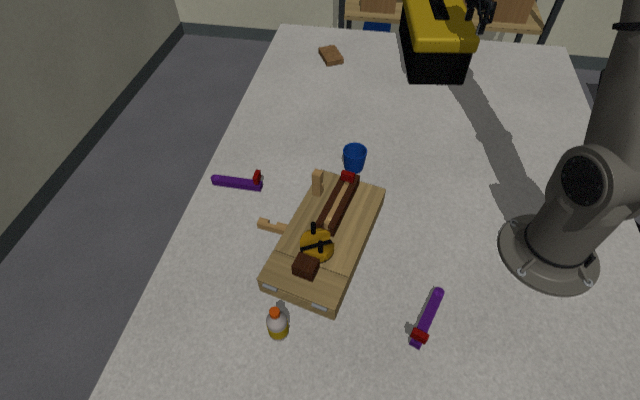

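```bash
cat > m.py <<'E'
from h import *
def measure(n,verbose=1):
    im,d=snap(n);W=cloud(n,d);hsv=cv2.cvtColor(im,cv2.COLOR_RGB2HSV);H,S,V=[hsv[...,i].astype(int) for i in range(3)]
    x,y,z=W[...,0],W[...,1],W[...,2]
    roi=(x>.2)&(x<.62)&(y>-.25)&(y<.3)
    red=roi&((H<6)|(H>174))&(S>150)&(V>90)&(z>.09)
    yel=roi&(H>18)&(H<32)&(S>170)&(V>90)&(z>.08)&(z<.096)
    blk=roi&(V<60)&(z>.105)
    flo=roi&(V<60)&(S<120)&(z<.1)&(z>.06)
    lid=roi&(z>.052)&(z<.068)
    gd=roi&(z>.088)&(z<.101)&(H<18)&(S>80)&(V<130)
    for k,m in dict(red=red,yel=yel,blk=blk,flo=flo,lid=lid,guide=gd).items():
        c,l,st,ce=cv2.connectedComponentsWithStats(m.astype(np.uint8))
        for i in range(1,c):
            if st[i,4]<8: continue
            q=W[l==i]; r=cv2.minAreaRect((q[:,:2]*1000).astype(np.float32))
            print(n,k,st[i,4],'px',ce[i].round(1),'mean',(q.mean(0)*1000).round(1),'ztop',(np.percentile(q[:,2],95)*1000).round(1),'rect',np.round(r[0],1),np.round(r[1],1),round(r[2],1))
if __name__=='__main__':
    measure('top');measure('side')
E
python3 m.py; python3 - <<'E'
import numpy as np,cv2
a=np.load('top.npz')['im'][140:270,210:390];b=np.load('side.npz')['im'][160:320,250:395]
a=cv2.resize(a,(800,578),interpolation=2)
b=cv2.resize(b,(540,596),interpolation=2)
cv2.imwrite('pics/c1.png',a[:,:,::-1]);cv2.imwrite('pics/c2.png',b[:,:,::-1])
E
```

```text
top red 56 px [351.3 215.1] mean [516.5 -68.3 128.3] ztop 130.6 rect [517.1 -68.5] [10.7 30.5] 76.2
top yel 10 px [280.8 183.5] mean [590.5 115.1  91. ] ztop 92.4 rect [590.9 115.3] [ 9.8 13.8] 29.8
top yel 15 px [265.5 190.9] mean [568.1 152.2  89.7] ztop 92.5 rect [568.4 153.4] [18.4  7.3] 22.4
top yel 27 px [287.2 198.3] mean [553.5  94.9  89.3] ztop 92.2 rect [553.7  96. ] [25.6  8.5] 21.3
top blk 21 px [284.4 188.4] mean [570.7 100.7 122.7] ztop 129.9 rect [571.6 100.6] [9.4 7.2] 1.1
top blk 22 px [264.2 196.6] mean [545.5 148.1 124. ] ztop 129.8 rect [546.6 148.5] [9.1 8.6] 31.7
top flo 81 px [256.2 193.4] mean [561.7 177.1  79.6] ztop 96.6 rect [562.  176.7] [29.1 61.2] 40.5
top flo 295 px [276.8 197.4] mean [558.7 125.   65.3] ztop 68.1 rect [560.4 125.3] [78.5 27.6] 28.0
top flo 16 px [295.5 200.1] mean [554.2  74.7  71.1] ztop 94.3 rect [552.1  76.2] [12.  17.2] 57.1
top flo 155 px [324.3 219.5] mean [507.6  -3.8  83.4] ztop 96.7 rect [507.4  -5.5] [179.6   1.9] 77.5
top flo 96 px [357.9 217.6] mean [520.1 -88.9  81.7] ztop 97.7 rect [516.9 -89.5] [22.5 36.3] 74.0
top lid 2
[... 1938 characters left out ...]
 159.2] mean [ 511.3 -186.2   60.6] ztop 67.6 rect [ 511.7 -192.8] [65.9 29. ] 4.6
side lid 5997 px [332.5 243.1] mean [525.4  96.6  59.8] ztop 62.8 rect [547.   69.5] [382.2 190.9] 77.6
side lid 24 px [324.9 228.4] mean [550.5  69.3  65.8] ztop 67.8 rect [548.8  68.7] [ 9.7 24.2] 71.2
side lid 141 px [420.  334.1] mean [315.9 289.5  60.2] ztop 63.0 rect [315.6 288.1] [15.9 33.9] 70.5
side guide 405 px [342.6 203.9] mean [516.4   7.2  94.6] ztop 97.5 rect [516.   -5.1] [185.9  20. ] 77.6
side guide 351 px [329.7 202.4] mean [548.7   8.6  94.9] ztop 97.4 rect [547.4   0.9] [162.3  17.5] 77.5
side guide 423 px [305.1 263.6] mean [572.9 191.4  96.3] ztop 99.0 rect [573.4 189.4] [42.9 51. ] 75.9
```

View pics/c1.png

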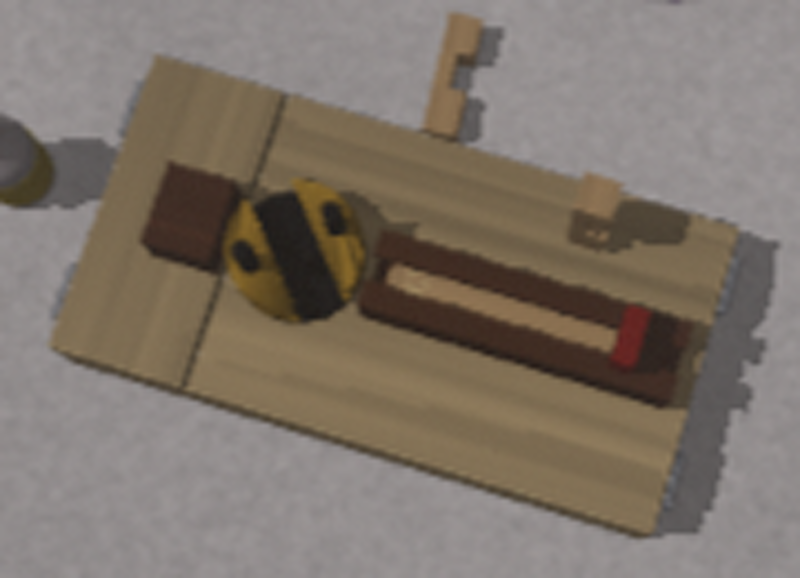

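View pics/c2.png

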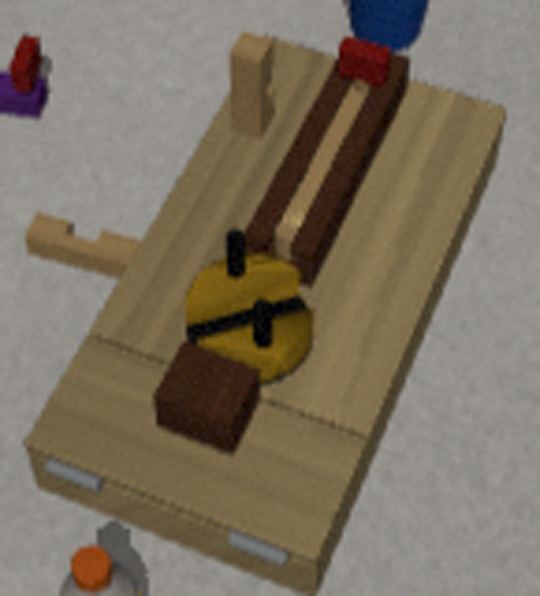

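The slot is about 50° short of alignment, so it needs a CCW turn, and the case's y axis is at 77.6°. In `c1.png` the disc is at about (295,250), the pegs at (335,215) and (245,257), and the tab at (632,335). I'll move to above the start point for pushing the near peg, with the gripper shut and turning as it goes.

```bash
python3 -m creep '[[-1,28,55,0,0,0,0.15],[-1,28,55,0,0,0,0.15],[-1,28,55,0,0,0,0.15],[-1,28,55,0,0,0,0.15],[-1,28,55,0,0,0,0.15]]' 20; python3 -m creep '[[-1,28,55,0,0,0,0.15],[-1,28,55,0,0,0,0.14],[-1,28,55,0,0,0,0],[-1,28,55,0,0,0,0],[-1,28,55,0,0,0,0]]';python3 -m creep '[[-1,28,55,0,0,0,0],[-1,28,55,0,0,0,0],[-1,28,55,0,0,0,0],[-1,0,0,0,0,0,0],[-1,0,0,0,0,0,0]]'
```

```text
t: 0.82
eef_pos: [0.3503, -0.3647, 0.2314]
tool_rot: [0.0, 0.86, 0.51, 0.0]
contact_force: [0.0, -0.7, -0.4]
gripper_width: 0.001
grasp_force: 0.0
t: 1.45
eef_pos: [0.4902, -0.09, 0.2315]
tool_rot: [0.0, 0.779, 0.627, 0.0]
contact_force: [0.7, -0.8, -1.1]
gripper_width: -0.006
grasp_force: 0.0
t: 2.08
eef_pos: [0.5733, 0.0728, 0.2308]
tool_rot: [-0.0, 0.779, 0.627, -0.001]
contact_force: [-0.5, -0.9, -0.2]
gripper_width: -0.001
grasp_force: 0.0
```

```bash
python3 -m creep '[[-1,0,5,-40,0,0,0],[-1,0,0,-40,0,0,0],[-1,0,0,-25,0,0,0],[-1,0,0,-16,0,0,0],[-1,0,0,0,0,0,0]]'; python3 - <<'E'
from h import *
im,d=snap('side');cv2.imwrite('pics/s2.png',cv2.resize(im[130:310,230:420],(633,600),interpolation=2)[:,:,::-1])
E
```

```text
t: 2.7
eef_pos: [0.573, 0.0769, 0.1096]
tool_rot: [-0.0, 0.779, 0.627, -0.001]
contact_force: [-0.3, -0.1, 0.3]
gripper_width: 0.001
grasp_force: 0.0
```

View pics/s2.png

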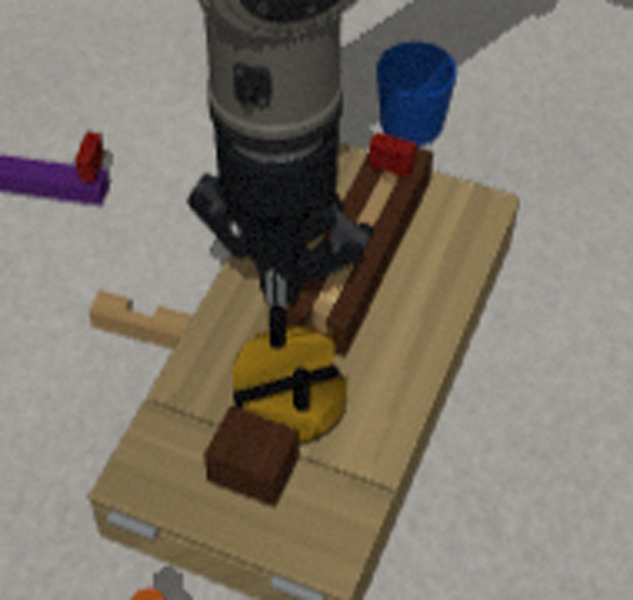

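The shut tips sit just behind the near peg, which is at about (277,325) in the crop. Now I'll push along case +y.

```bash
python3 -m creep '[[-1,1.1,4.9,-1,0,0,0],[-1,1.1,4.9,0,0,0,0],[-1,1.1,4.9,0,0,0,0],[-1,1.1,4.9,0,0,0,0],[-1,0,0,0,0,0,0]]'; python3 -m creep '[[-1,1,3,0,0,0,0],[-1,1,2,0,0,0,0],[-1,0,0,0,0,0,0]]'; cat > dd.py <<'E'
from m import *
measure('side');measure('top')
E
python3 dd.py | grep -E 'yel|blk|flo'
```

```text
t: 3.38
eef_pos: [0.5836, 0.0913, 0.1108]
tool_rot: [0.005, 0.781, 0.625, 0.001]
contact_force: [13.8, -14.7, -2.9]
gripper_width: 0.002
grasp_force: 9.0
t: 3.75
eef_pos: [0.5873, 0.0961, 0.111]
tool_rot: [0.006, 0.781, 0.625, 0.003]
contact_force: [17.0, -14.4, -6.9]
gripper_width: -0.001
grasp_force: 10.5
side yel 226 px [309.4 237.6] mean [578.4 117.5  88.7] ztop 91.6 rect [582.1 114.1] [73.2 25.8] 58.6
side yel 190 px [323.4 251.2] mean [539.9 148.3  89. ] ztop 91.9 rect [539.3 145.9] [60.4 26.5] 55.4
side blk 513 px [402.6  44.5] mean [437.7  55.4 542.9] ztop 592.6 rect [442.8  54.6] [146.3  14.4] 31.3
side blk 594 px [564.   11.8] mean [210.  -21.  574.1] ztop 594.1 rect [212.8 -27.1] [25.5 48.8] 0.3
side blk 9 px [303.8  88.1] mean [580.7  96.3 479.8] ztop 480.7 rect [581.6  95.6] [ 2.3 17.9] 32.9
side blk 1300 px [310.7 131.2] mean [562.7 137.7 427.4] ztop 465.4 rect [571.7 131. ] [85.  47.4] 12.4
side blk 11 px [280.2 118.7] mean [614.4 130.2 440.8] ztop 445.2 rect [613.9 130.9] [ 0.8 15.1] 35.2
side blk 12 px [283.2 130.5] mean [603.6 154.6 438.1] ztop 444.2 rect [603.5 154
[... 640 characters left out ...]
[354.3 249.9] mean [385.1 -31.1 688.4] ztop 751.8 rect [404.2 -45.3] [107.1 151.3] 80.7
top blk 19 px [267.7 201.2] mean [535.1 138.4 122.3] ztop 129.4 rect [536.2 138.3] [8.7 7.4] 13.0
top blk 800 px [342.4 363. ] mean [305.4 -22.1 774.1] ztop 796.9 rect [322.3 -20. ] [37.9 58.3] 84.9
top blk 27 px [451.9 368.1] mean [309.5 -87.4 782.8] ztop 786.0 rect [309.5 -87.2] [10.   1.3] 31.3
top blk 156 px [304.3 392.5] mean [ 2.849e+02 -2.000e-01  7.697e+02] ztop 784.0 rect [283.1   1.5] [ 7.5 14.3] 54.7
top flo 60 px [256.8 193.1] mean [564.  176.6  74.2] ztop 90.8 rect [562.2 176.1] [28.2 60.8] 41.8
top flo 24 px [266.2 192. ] mean [570.8 154.3  65.3] ztop 68.3 rect [568.9 154.3] [23.8  8.2] 32.0
```

The tip had drifted sideways and was catching the peg off-centre, with about 0.34 rad still to go. I'll back off, re-centre on the peg and push again.

```bash
python3 -m creep '[[-1,-4,-16,0,0,0,0],[-1,0,0,0,0,0,0],[-1,1,4,0,0,0,0],[-1,0,0,0,0,0,0]]'; python3 -m creep '[[-1,1,4,0,0,0,0],[-1,1,4,0,0,0,0],[-1,1,3,0,0,0,0],[-1,0,0,0,0,0,0]]'; python3 dd.py | grep -E 'yel|side flo|mean.*12[0-9]..\]'
```

```text
t: 4.35
eef_pos: [0.5769, 0.0929, 0.1095]
tool_rot: [-0.0, 0.778, 0.628, 0.0]
contact_force: [0.3, -0.6, 0.4]
gripper_width: -0.0
grasp_force: 0.0
t: 4.85
eef_pos: [0.5801, 0.1023, 0.1093]
tool_rot: [-0.0, 0.779, 0.627, 0.0]
contact_force: [1.4, -1.0, 0.4]
gripper_width: 0.001
grasp_force: 0.8
side red 49 px [347.3 173. ] mean [517.1 -65.7 127.5] ztop 129.8 rect [517.  -65.8] [14.2 31.2] 81.0
side yel 196 px [307.6 240.2] mean [581.2 125.4  89. ] ztop 91.8 rect [584.7 121.5] [72.4 24.9] 74.2
side yel 181 px [325.  250.3] mean [536.7 145.3  88.9] ztop 92.2 rect [535.5 140. ] [63.  25.8] 72.2
side blk 1661 px [310. 201.] mean [571.8 123.9 229.4] ztop 305.6 rect [572.3 120.1] [ 50.2 100.3] 81.3
side blk 47 px [327.  239.8] mean [533.6 137.6 120.8] ztop 129.1 rect [534.1 135.9] [ 9.  11.8] 12.4
side flo 135 px [316.3 245. ] mean [562.2 119.3  64.8] ztop 67.5 rect [562.1 118.7] [62.5 19. ] 75.1
top yel 14 px [265.1 199.4] mean [545.5 150.7  90.2] ztop 92.7 rect [546.3 150.2] [12.4  8. ] 32.7
top yel 12 px [269.5 206.9] mean [527.2 137.3  89.8] ztop 91.9 rect [527.6 138.7] [22.1  4.3] 44.9
```

```bash
python3 -m creep '[[-1,0.3,1.6,0,0,0,0],[-1,0,0,0,0,0,0],[-1,-3,-12,0,0,0,0],[-1,-2,-10,40,0,0,0],[-1,-12,-50,40,0,0,0]]'; python3 -m creep '[[-1,-13,-60,0,0,0,0.18],[-1,-13,-60,0,0,0,0.18],[-1,0,0,0,0,0,0.18],[-1,0,0,0,0,0,0.18],[-1,0,0,0,0,0,0]]'; python3 dd.py | grep -E 'yel|red|flo|mean.*1[12][0-9]..\]'
```

```text
t: 5.58
eef_pos: [0.5635, 0.0362, 0.1886]
tool_rot: [-0.001, 0.777, 0.629, 0.001]
contact_force: [0.1, -1.6, -0.1]
gripper_width: -0.001
grasp_force: 0.0
t: 6.2
eef_pos: [0.5382, -0.0833, 0.1875]
tool_rot: [-0.0, 0.513, 0.858, 0.0]
contact_force: [0.4, -0.4, 0.2]
gripper_width: 0.001
grasp_force: 0.0
side red 47 px [347. 173.] mean [517.7 -65.5 127.8] ztop 129.7 rect [517.6 -65.6] [14.5 30. ] 75.5
side yel 172 px [306.9 240.8] mean [582.2 127.6  89.3] ztop 91.6 rect [584.3 122.2] [71.4 22.3] 77.2
side yel 167 px [325.  250.3] mean [536.6 145.4  89. ] ztop 91.7 rect [535.1 140. ] [61.7 24.2] 72.7
side blk 51 px [305.5 231.6] mean [585.4 123.8 119.9] ztop 129.2 rect [585.9 121.7] [11.4 12.3] 34.0
side blk 49 px [327.3 239.2] mean [533.2 136.  121.1] ztop 128.5 rect [533.2 134.7] [11.1 11.2] 19.8
side flo 137 px [316.6 244.4] mean [561.6 117.6  64.7] ztop 67.3 rect [562.  118.1] [66.4 18.4] 76.7
top red 68 px [351.3 215. ] mean [514.5 -67.5 141.2] ztop 130.6 rect [441.3 -42.1] [ 14.9 191.8] 71.0
top yel 11 px [287.4 189.2] mean [577.   96.7  90.4] ztop 93.3 rect [577.7  96.6] [13.2  5.1] 62.2
top blk 20 px [278.  182.6] mean [584.2 118.2 122. ] ztop 128.6 rect [584.8 119.4] [7.8 9.2] 46.2
top blk 20 px [271.  202.5] mean [532.3 129.9 122.7] ztop 130.6 rect [533.1 130.9] [7.8 8.4] 46.9
top flo 60 px [257.2 193.2] mean [563.6 175.8  73.9] ztop 89.9 rect [561.2 176.4] [28.3 59.4] 41.2
top flo 250 px [276.9 196.3] mean [561.5 124.9  65.4] ztop 68.1 rect [559.  126.9] [80.7 29.7] 73.9
top flo 120 px [325.9 220.2] mean [506.6  -8.2  81.4] ztop 93.3 rect [507.   -5.3] [179.8   1.2] 77.6
top flo 89 px [357.9 217.6] mean [520.1 -88.9  80.9] ztop 97.9 rect [517.7 -90.3] [21.3 34.8] 75.6
```

The peg line is within about 1° of alignment. The tab is at case y ≈ -139 and the nose at about 3, which fits the brief. Next I'll finish the quarter turn and go down behind the tab.

```bash
python3 -m creep '[[-1,-14,-8,0,0,0,0.17],[-1,-14,-8,0,0,0,0.17],[-1,0,0,0,0,0,0.17],[-1,0,0,0,0,0,0.17],[-1,0,0,0,0,0,0.17]]'; python3 -m creep '[[-1,0,0,-30,0,0,0],[-1,0,0,-30,0,0,0],[-1,0,0,-18,0,0,0],[-1,0,0,0,0,0,0]]'; python3 - <<'E'
from h import *
print(get_obs()['q'].round(2))
im,d=snap('side');cv2.imwrite('pics/s3.png',cv2.resize(im[100:300,230:430],(600,600),interpolation=2)[:,:,::-1])
E
```

```text
t: 6.92
eef_pos: [0.5107, -0.0987, 0.1877]
tool_rot: [-0.0, 0.111, 0.994, -0.0]
contact_force: [-0.3, -0.5, -0.3]
gripper_width: 0.002
grasp_force: 0.0
t: 7.42
eef_pos: [0.51, -0.0986, 0.1088]
tool_rot: [-0.001, 0.113, 0.994, 0.0]
contact_force: [-0.1, 0.3, -0.2]
gripper_width: 0.003
grasp_force: 0.0
[ 0.69  0.5  -0.78  1.99  0.47  0.84  1.  ]
```

View pics/s3.png

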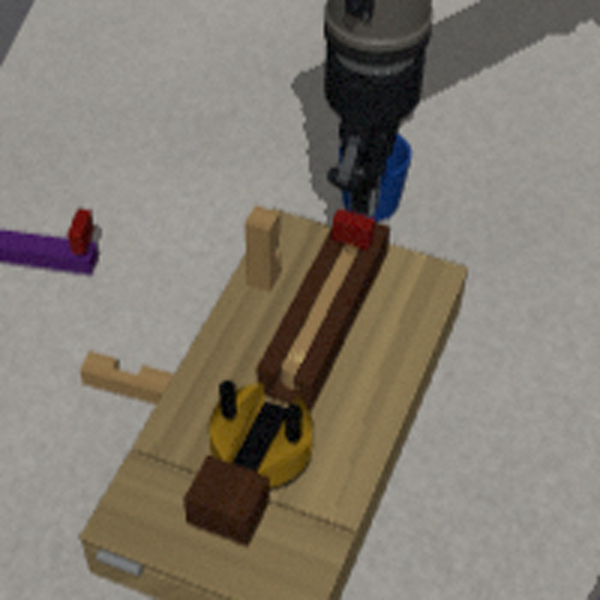

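The slot is in line, and the tip is behind the tab at about (353,228) in the crop. Now I'll push the bolt.

```bash
python3 -m creep '[[-1,1.7,7.8,0,0,0,0],[-1,1.7,7.8,0,0,0,0],[-1,1.7,7.8,0,0,0,0],[-1,1.7,7.8,0,0,0,0],[-1,1.7,7.8,0,0,0,0]]'; python3 -m creep '[[-1,1.7,7.8,0,0,0,0],[-1,1.7,7.8,0,0,0,0],[-1,1.7,7.8,0,0,0,0],[-1,1.7,7.8,0,0,0,0],[-1,0,0,0,0,0,0]]'; python3 dd.py | grep -E 'side (yel|red|flo|blk)'
```

```text
t: 8.1
eef_pos: [0.5194, -0.0594, 0.1098]
tool_rot: [0.0, 0.113, 0.994, -0.0]
contact_force: [-0.0, 0.0, 1.2]
gripper_width: 0.003
grasp_force: 0.5
t: 8.72
eef_pos: [0.5262, -0.0277, 0.1097]
tool_rot: [0.0, 0.112, 0.994, 0.0]
contact_force: [-0.4, 0.3, 0.2]
gripper_width: 0.002
grasp_force: 0.0
side red 42 px [339.6 191.3] mean [527.1  -2.5 127.2] ztop 128.9 rect [529.2  -3.2] [11.2 31. ] 79.9
side yel 177 px [307.1 240.7] mean [581.9 127.1  89.3] ztop 92.0 rect [585.  122.8] [73.4 24.1] 77.5
side yel 171 px [325.1 250.2] mean [536.6 145.1  89.2] ztop 91.8 rect [535.  139.2] [61.7 24.4] 71.8
side blk 365 px [424.   28.4] mean [403.  -48.7 518.9] ztop 556.9 rect [403.7 -51.2] [99.1 15. ] 29.1
side blk 36 px [347.7  46.6] mean [529.4 -41.6 479.3] ztop 483.7 rect [527.7 -39.6] [ 6.2 33.2] 28.9
side blk 14 px [317.6  65.6] mean [583.9 -36.1 439. ] ztop 444.4 rect [583.8 -36.1] [ 1.1 10.3] 24.8
side blk 437 px [335.5 100.5] mean [5.427e+02 1.000e-01 3.907e+02] ztop 442.0 rect [528.5 -14.1] [74.6 75.1] 24.1
side blk 925 px [355.6  85.8] mean [505.2  16.5 438.9] ztop 465.3 rect [504.5  15.8] [67.1  7.7] 28.2
side blk 16 px [342.1 102.2] mean [527.1  24.7 407.3] ztop 417.3 rect [527.5  25.1] [19.2  4. ] 28.4
side blk 150 px [338.8 122. ] mean [533.2  13.5 351.6] ztop 364.9 rect [532.2  12.6] [17.4 25. ] 25.6
side blk 16 px [360.8 120.4] mean [492.2 -13.9 339.2] ztop 349.6 rect [491.5 -15.8] [15.6  1.5] 73.9
side blk 1194 px [342.  155.3] mean [525.1   1.5 249.8] ztop 307.6 rect [523.8 -10. ] [92.4 63.5] 38.4
side blk 49 px [305.6 231.7] mean [585.2 124.  120. ] ztop 129.1 rect [585.7 122. ] [10.8 11.2] 45.8
side blk 47 px [327.3 239.4] mean [533.2 136.4 120.8] ztop 128.9 rect [532.3 134.2] [13.   9.6] 59.9
side flo 45 px [313.  251.4] mean [566.4 138.2  64.9] ztop 66.7 rect [566.3 136.6] [26.6 19.8] 74.5
```

The bolt is through the disc so far and has about 62 mm left.

```bash
python3 -m creep '[[-1,1.7,7.8,0,0,0,0],[-1,1.7,7.8,0,0,0,0],[-1,1.7,7.8,0,0,0,0],[-1,1.7,7.8,0,0,0,0],[-1,1.7,7.8,0,0,0,0]]'; python3 -m creep '[[-1,1.7,7.8,0,0,0,0],[-1,1.1,4.9,0,0,0,0],[-1,0.6,2.9,0,0,0,0],[-1,0,0,0,0,0,0]]'; python3 -m creep '[[-1,0.4,2,0,0,0,0],[-1,0,0,0,0,0,0]]';python3 -m creep '[[-1,0.4,2,0,0,0,0],[-1,0,0,0,0,0,0]]'
```

```text
t: 9.45
eef_pos: [0.5346, 0.0109, 0.1096]
tool_rot: [-0.0, 0.113, 0.994, 0.0]
contact_force: [-0.0, 0.6, -0.3]
gripper_width: 0.002
grasp_force: 0.2
t: 9.95
eef_pos: [0.538, 0.026, 0.1097]
tool_rot: [0.0, 0.113, 0.994, 0.0]
contact_force: [-0.6, 0.6, -0.3]
gripper_width: 0.001
grasp_force: 0.0
t: 10.2
eef_pos: [0.5384, 0.0278, 0.1097]
tool_rot: [0.0, 0.113, 0.994, 0.0]
contact_force: [0.1, -0.1, -0.2]
gripper_width: -0.001
grasp_force: 0.0
t: 10.45
eef_pos: [0.5388, 0.03, 0.1097]
tool_rot: [0.0, 0.113, 0.994, 0.0]
contact_force: [0.3, 0.1, -0.5]
gripper_width: 0.001
grasp_force: 0.0
```

```bash
python3 -m creep '[[-1,0.4,1.5,0,0,0,0],[-1,0,0,0,0,0,0]]' | grep cont;python3 -m creep '[[-1,0.4,1.5,0,0,0,0],[-1,0,0,0,0,0,0]]'| grep cont;python3 -m creep '[[-1,0.4,1.5,0,0,0,0],[-1,0,0,0,0,0,0]]';  python3 dd.py | grep -E 'side (yel|red|flo)'
```

```text
contact_force: [0.3, 0.3, -0.4]
contact_force: [0.0, -0.0, -0.1]
t: 11.2
eef_pos: [0.54, 0.0345, 0.1097]
tool_rot: [0.0, 0.113, 0.994, 0.0]
contact_force: [-0.3, 0.3, -0.5]
gripper_width: -0.001
grasp_force: 0.0
side red 48 px [329.8 210.1] mean [540.7  59.3 127.9] ztop 130.0 rect [543.5  56.8] [12.6 32.9] 76.3
side yel 178 px [307.2 240.5] mean [581.9 126.5  89.2] ztop 91.7 rect [585.3 122.6] [71.6 25. ] 76.5
side yel 175 px [325.  250.3] mean [536.7 145.2  88.8] ztop 91.6 rect [535.8 139.8] [61.1 25.6] 69.1
```

```bash
for i in 1; do :; done; python3 -m creep '[[-1,0.3,1.4,0,0,0,0],[-1,0,0,0,0,0,0]]' | grep cont;python3 -m creep '[[-1,0.3,1.4,0,0,0,0],[-1,0,0,0,0,0,0]]'| grep cont;python3 -m creep '[[-1,0.3,1.4,0,0,0,0],[-1,0,0,0,0,0,0]]'
```

```text
contact_force: [-0.8, -0.5, -0.4]
contact_force: [-1.1, -5.6, 2.9]
t: 12.05
eef_pos: [0.5406, 0.036, 0.1096]
tool_rot: [-0.0, 0.114, 0.994, -0.002]
contact_force: [-2.3, -7.7, 5.1]
gripper_width: 0.001
grasp_force: 4.3
```

It has hit a firm stop. I'll back off, rise clear and check.

```bash
python3 -m creep '[[-1,-2,-8,0,0,0,0],[-1,-3,-15,0,0,0,0],[-1,0,0,40,0,0,0],[-1,0,0,60,0,0,0],[-1,0,-30,60,0,0,0]]'; python3 -m creep '[[-1,-30,-50,0,0,0,0],[-1,-30,-50,0,0,0,0],[-1,0,-50,0,0,0,0],[-1,0,0,0,0,0,0],[-1,0,0,0,0,0,0]]'; python3 dd.py | grep -E '(yel|red|flo|side blk.*12...\])'; python3 - <<'E'
from h import *
im=np.load('side.npz')['im'];cv2.imwrite('pics/s4.png',cv2.resize(im[130:330,230:430],(600,600),interpolation=2)[:,:,::-1])
E
```

```text
t: 12.68
eef_pos: [0.5356, -0.0107, 0.2676]
tool_rot: [0.0, 0.111, 0.994, 0.001]
contact_force: [0.6, -1.3, -0.1]
gripper_width: -0.0
grasp_force: 0.0
t: 13.3
eef_pos: [0.4758, -0.162, 0.2655]
tool_rot: [0.0, 0.113, 0.994, 0.0]
contact_force: [-0.0, -0.1, 0.0]
gripper_width: -0.001
grasp_force: 0.0
side red 60 px [328.6 209.7] mean [543.5  58.7 127.9] ztop 129.7 rect [543.4  58.8] [12.2 31.9] 77.3
side yel 166 px [306.9 240.9] mean [582.3 127.8  89.2] ztop 91.9 rect [583.9 122.6] [72.4 23. ] 75.8
side yel 171 px [324.9 250.4] mean [537.  145.5  88.8] ztop 91.7 rect [535.6 138.8] [59.5 27.4] 77.7
side blk 49 px [305.5 231.3] mean [585.5 123.4 120.6] ztop 128.5 rect [586.3 122. ] [10.  12.7] 69.1
top red 64 px [301.2 200.3] mean [542.9  55.9 128.1] ztop 130.8 rect [543.   55.7] [12.2 30.5] 75.7
top yel 8 px [286.6 188.9] mean [577.6  98.7  90.5] ztop 92.5 rect [577.5  97.6] [12.  4.] 75.7
top flo 8 px [262.5 184. ] mean [588.6 164.3  77.3] ztop 89.4 rect [588.7 164.3] [0.9 5.7] 76.0
top flo 29 px [253.6 198. ] mean [549.2 182.7  78.7] ztop 91.6 rect [549.  189.4] [11.7 36.4] 7.5
top flo 110 px [310.5 203.7] mean [546.2  34.5  79.8] ztop 97.8 rect [543.6  32.7] [33.2 33.7] 78.1
top flo 118 px [325.1 220. ] mean [507.   -6.   81.4] ztop 94.1 rect [507.2  -5.1] [179.9   1.2] 77.6
```

View pics/s4.png

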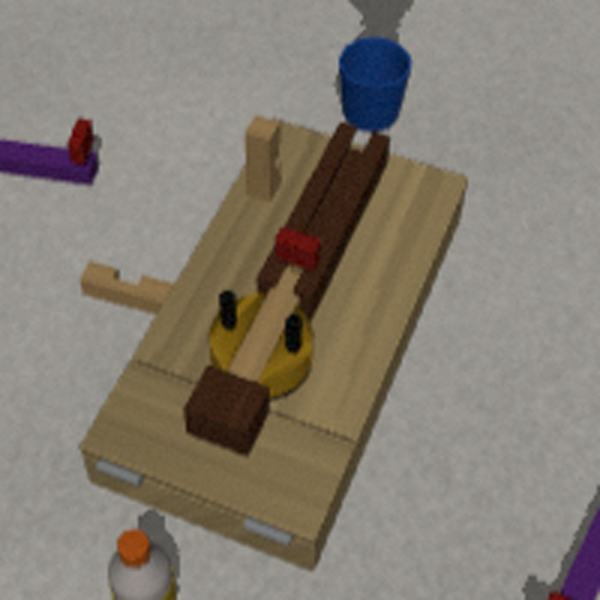

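The bolt runs through the slot into the keeper at about (230,400), the tab has travelled 127 mm to a hard stop, and the other objects look undisturbed.

```bash
python3 -c "
from station import *
print(hand_in())"
```

```text
the job is handed in; nothing more can be done
None
```

I turned the disc into line and pushed the bolt home against the keeper's end (a firm stop after 127 mm of tab travel); the arm is clear, nothing else looked moved in the last picture, and the job is handed in, but no verdict came back.

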